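# Fetch the paint pans from behind the brush pot

## Task

The white insert of paint pans sits in the wooden organiser behind the blue brush pot, whose brushes lean over it. Slide the pot along its trough until it stands in front of the other insert, without lifting or tipping it, then lift the paint pans straight out by their red grip and set them down level in the middle of the cork mat, without dropping or tilting them. Finally slide the pot back to where it stood, in front of the now empty cell, and leave the other insert, the cup and the bottle undisturbed.

Things in the scene. Friction and masses are not known exactly. Their poses are not given: they have to be found in the camera images.
- organiser: Pale wooden desk organiser, fixed, 212 (its x) by 258 (its y) by 48 mm high, floor 8 mm thick. Origin: centre of its underside, on the table; z up, its -x side faces the robot within 10 degrees. At the back two cells, centres at x = +56, y = +62 and -62 mm, each 84 (x) by 114 (y) mm inside, walls up to 48 mm above the table.
- trough (a point): Middle of the floor of the organiser's open front trough, 8 mm above the table, at x = -46 mm of the organiser; axes as the organiser's. The trough is 104 mm wide (x) and 242 mm long (y) inside; its front and end lips reach 20 mm above the table, the cells' wall behind it 48 mm.
- pans_center (a point): Target: white open-topped insert with twelve coloured paint pans fixed in it, 80 (its x) by 110 (its y) by 50 mm high, 0.16 to 0.26 kg, with a red upright grip plate in its middle. The point is its centre, 25 mm above its underside; z up. It stands on the floor of one of the two cells (either one) with 2 mm play on each side, axes parallel to the organiser's.
- pans_grip (a point): Middle of the red grip plate of the paint-pan insert, on its centre line, 80 mm above its underside; axes as the insert's. The plate is 50 mm long along x, 10 mm thick along y; its top is 92 mm above the underside, 42 mm above the insert's rim. Pinch it from above, fingers closing along y.
- charcoal_center (a point): The other insert, same size and shape, grey with a black grip plate and charcoal sticks, in the other cell; point at its centre, 25 mm above its underside. To be left alone (not shifted more than about a centimetre).
- pot_center (a point): Blue brush pot with a white band: a solid upright cylinder, 100 mm across (too wide to grasp), 75 mm high, 0.35 to 0.7 kg; the point is on its axis at half height. Pushed near its top it tips: push low. Stands in the trough before the paint pans with 2 mm play. Its five fixed brushes lean to its +x over the insert, up to 135 mm from the axis, 185 mm above its top, 30 mm either side.
- mat: Square cork mat, fixed flat on the table, 190 by 190 by 4 mm thick. Origin: centre of its underside; z up. It lies on the other side of the table (left or right) from the organiser.
- tumbler: Empty clear plastic water cup, 115 mm high, 80 mm in diameter, standing at the far side of the table; bystander. Origin: centre of its underside.
- medium: Amber bottle, 150 mm high, 64 mm in diameter, at the far side; bystander. Origin: centre of its underside.
Things that resemble listed ones, but are neither listed nor needed, are in the scene too. What is shaped like the part that bears pans_center but yellow is not meant.

How it is judged:
On the way, in this order (a step that is already met when the one before it is completed fails the run):
1. the pot has been slid at least 90 mm along the trough, the paint pans still in their cell (distance of pot_center from where it was at the start of the episode above 0.09 m and z of pans_center in the frame of organiser between 0.02 and 0.045 m and distance of pans_center from where it was at the start of the episode below 0.012 m), for 0.2 s.
2. the paint pans stand level on the mat, let go, while the pot is still aside (x of pans_center in the frame of mat between -0.045 and 0.045 m and y of pans_center in the frame of mat between -0.045 and 0.045 m and z of pans_center in the frame of mat between 0.024 and 0.034 m and angle between pans_center's own z axis and vertical below 0.1 rad and contact force between the fingers and pans below 0.1 N and distance of pot_center from where it was at the start of the episode above 0.06 m), for 0.2 s.
At the end, for the whole second after the job is handed in: The paint-pan insert stands level (within 0.1 rad) on the cork mat, its centre within 45 mm of the mat's centre along each side of the mat; the pot stands upright in the trough within 18 mm of where it was at the start; both are at rest (x of pans_center in the frame of mat between -0.045 and 0.045 m and y of pans_center in the frame of mat between -0.045 and 0.045 m and z of pans_center in the frame of mat between 0.024 and 0.034 m and angle between pans_center's own z axis and vertical below 0.1 rad and distance of pot_center from where it was at the start of the episode below 0.018 m and angle between pot_center's own z axis and vertical below 0.08 rad and linear speed of each of pans, pot below 0.02 m/s); the robot touches nothing.
It fails at once if the pot is tipped by more than 0.3 rad or lifted by more than 20 mm (angle between pot_center's own z axis and vertical above 0.3 rad or height (world z) of pot_center above 0.0655 m).
It fails at once if the paint pans are tilted by more than 0.4 rad (angle between pans_center's own z axis and vertical above 0.4 rad).
It fails at once if the paint pans are let go (dropped) more than 30 mm above the mat (height (world z) of pans_center above 0.063 m and contact force between each of the fingers, the arm and pans below 0.02 N).
It fails at once if the other insert is shifted by more than 15 mm (distance of charcoal_center from where it was at the start of the episode above 0.015 m).
It fails at once if the cup or the bottle is shifted by more than 30 mm (distance of any of tumbler, medium from where it was at the start of the episode above 0.03 m).
It also fails if it takes over 72 s, if anything falls off the work surface, if the arm or the gripper's body presses on something with over 40 N, if the wrist force passes 120 N, or if a joint passes its speed limit or range.

## Robot

A 6-joint arm with a two-finger parallel gripper is mounted at the origin on the work surface. World frame = base frame: x ahead of the robot, y to its left, z up, the work surface at z = 0. Lengths are in m, angles in rad, forces in N, time in s.
With the tool pointing down it reaches from about 0.375 to 0.9 m from the base axis. Payload 3.1 kg.
Tool frame: the origin (TCP) lies midway between the tips of the shut fingers; the grasp point (between the pads) lies 19 mm behind it (manip.hold_point_z is the distance from the TCP to the grasp point, in m); x points along the fingers, y is the direction in which the jaws open and shut, and the axes are right-handed (so a half turn about x gives the same grasp; the last joint's range is limited). The gripper opens to 85 mm and grips with 20 to 120 N. Pads are 22 mm wide; open, the fingers measure 114 mm over their backs; the gripper's body (76 mm by 85 mm) begins 54 mm behind the grasp point. The pads swing forward as they close: fully open they stand 13 mm farther back than shut.
Start: joints at [1.056, 0.527, 1.433, -0, 1.181, -0.178], TCP at [0.207, 0.59, 0.231] pointing down, gripper open.
Joint ranges: [-3.08, 3.08], [-0.75, 2.2], [0.22, 2.44], [-1.43, 4.57], [0, 2.65], [-2.85, 2.85]. Speed limits (rad/s): [2.79, 2.79, 3.14, 3.14, 3.14, 3.14].

## Interface

Orientations are given as a unit quaternion [x, y, z, w].
In Python, from station import manip, snapshot gives the robot as it stands.
- The arm moves only by the shell command python3 -m crank 'ROWS' [FORCE]. ROWS is JSON, a list of rows, each a list of 5 numbers: the finger opening in m, from 0 to 0.0854, then the shift along the tool's x, y, z in m, then the turn about the tool's x in rad. In form: [[grip, tx, ty, tz, yaw], ...]. A call has 1 to 5 rows; each row shifts and turns the commanded pose from where the row before left it, along the tool's axes as they then stand; what a row does not reach is not made up. A row lasts 1/10 s, in which the tool goes at most 50 mm and 8.59 degrees, less where a joint would pass 70% of its speed; a pose out of reach is approached as far as the arm can. A call is refused whole if a number of a shift passes 0.05 or a number of a turn 0.15, either way. A call with a gripper value outside its range is refused whole. The fingers move at their own pace and stop on an object; FORCE is the grip in N (left out, the last holds). Time passes only in rows, so rows that do not move let the fingers close. It gives the time, the measured TCP pose, the force and the opening at its end, in the units of the state.
- manip.sense(): the state, without advancing time (a new reading comes with each control period).
- snapshot(name): name is "side" or "top" or "wrist"; returns a dict with "image" (420x560x3 uint8, blue, green, red), "range_z" (420x560 float32, m along the optical axis (not along the pixel's ray), 0 where there is no reading), "vertical_fov" (degrees; the focal length in pixels is half the picture's height over the tangent of half this angle, whatever the lens; pixels are square), "cx", "cy" (the principal point, pixels), "extrinsics" (4x4, takes a point from world to camera coordinates); the wrist camera has in their place "T_tool_cam" (4x4, takes a point from camera to tool coordinates, whose origin is the TCP and whose axes are the tool frame's). Camera axes: x right, y up, looking along -z (the intrinsics and any distortion apply to the point x, -y, -z); pixel columns grow to the right and rows downward; lengths in m; the calibration is good to about 2 mm. The wrist camera is an equidistant fisheye: a pixel r from the principal point sees the ray r / f radians off the axis. A picture is of the moment at which its call begins: read the wrist's pose just before it.
- manip.sign_off(): hands the job in, once; it reports no verdict.
The state is a dict: "t": time; "q": joint angles; "qd": joint speeds; "tau": joint torques, N m; "tcp_pos": TCP position; "tool_rot": TCP orientation; "force": force on the tool from outside, world axes, zero at the start; "ft_torque": the same for the moment, N m; "finger_gap": opening from 0.0 (shut) to 1.0 (fully open).
Only numpy, scipy, OpenCV 4.12 (cv2) and the standard library are available. Lean on these libraries where they do the work, as an engineer would, in place of code of your own. Each camera call takes 0.05 s, during which the arm holds its last target.

## Working session

There is one attempt and no reset: what is moved stays moved. The work goes in short steps, Python scripts to look and compute and a shell command to move; the robot and the scene stay as the last step left them, time stands still between calls to the robot, and variables do not carry over. Pictures are saved under pics/ and viewed, and the job is handed in when it is done.

```bash
ls; mkdir -p pics
cat > h.py <<'E'
import numpy as np, cv2, pickle
from station import manip, snapshot
def take(n):
    st=manip.sense(); s=snapshot(n); s['st']=st
    pickle.dump(s,open(f'/tmp/{n}.pkl','wb')); return s
def load(n): return pickle.load(open(f'/tmp/{n}.pkl','rb'))
def world(s,u,v,d=None):
    f=210/np.tan(np.radians(s['vertical_fov'])/2)
    if d is None: d=s['range_z'][int(round(v)),int(round(u))]
    p=np.array([(u-s['cx'])/f*d,-(v-s['cy'])/f*d,-d,1])
    return (np.linalg.inv(s['extrinsics'])@p)[:3]
def onz(s,u,v,z):
    a=world(s,u,v,.5);b=world(s,u,v,1.); return a+(b-a)*(z-a[2])/(b[2]-a[2])
E
python3 - <<'E'
from h import *
for n in ['side','top','wrist']:
    s=take(n); cv2.imwrite(f'pics/{n}0.png',s['image']); print({k:v for k,v in s.items() if k not in('image','range_z')})
E
```

```text
pics
{'vertical_fov': 49.78634432986212, 'cx': 282.5383961405945, 'cy': 219.015556689905, 'extrinsics': array([[-0.97413177, -0.225716  ,  0.01093573,  0.569479  ],
       [ 0.18280789, -0.75865537,  0.62531856, -0.09853665],
       [-0.13284795,  0.61114182,  0.78029296, -1.03701784],
       [ 0.        ,  0.        ,  0.        ,  1.        ]]), 'st': {'t': 0.0, 'q': array([ 1.05551931e+00,  5.28485497e-01,  1.43392679e+00, -5.79590239e-05,
        1.18142075e+00, -1.78498162e-01]), 'qd': array([ 2.63316997e-04, -2.77751258e-05, -5.10013422e-04, -6.62691395e-04,
       -4.33111673e-04, -4.85749736e-04]), 'tau': array([ 1.77172446e-03, -4.42366469e+01, -1.78024936e+01, -9.15125179e-05,
        8.59327381e-03, -2.58409480e-07]), 'tcp_pos': array([0.20614662, 0.58924116, 0.23031398]), 'tool_rot': array([ 0.11774828,  0.69735778, -0.119251  ,  0.69685484]), 'force': array([-0.91763823, -0.29590603, -0.40962758]), 'ft_torque': array([0.04367085, 0.0530959 , 0.06458705]), 'finger_gap': 0.9999471601520369}}
{'vertical_fov': 57.39918039245076, 'cx': 277.5033707432488, 'cy': 198.64400363501
[... 1323 characters left out ...]
00,
         1.00000000e+00]]), 'st': {'t': 0.1, 'q': array([ 1.05550543e+00,  5.28351903e-01,  1.43372982e+00,  2.56818895e-05,
        1.18142314e+00, -1.78467959e-01]), 'qd': array([ 7.63531577e-05, -1.52674587e-03, -2.80682189e-03, -7.55557661e-04,
       -1.46773275e-03,  1.12190020e-03]), 'tau': array([ 1.70700118e-04, -4.43308818e+01, -1.78585804e+01, -1.72799223e-04,
        3.83216902e-03, -4.29217366e-06]), 'tcp_pos': array([0.20619089, 0.58934864, 0.23045867]), 'tool_rot': array([ 0.11789317,  0.69733967, -0.11915906,  0.69686419]), 'force': array([-0.13427943, -0.10588026, -0.11103951]), 'ft_torque': array([ 0.09515555, -0.00414654,  0.00395634]), 'finger_gap': 0.99981428837365}}
```

View pics/top0.png

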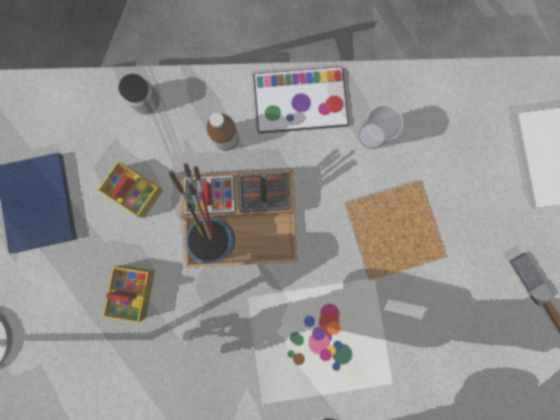

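View pics/side0.png

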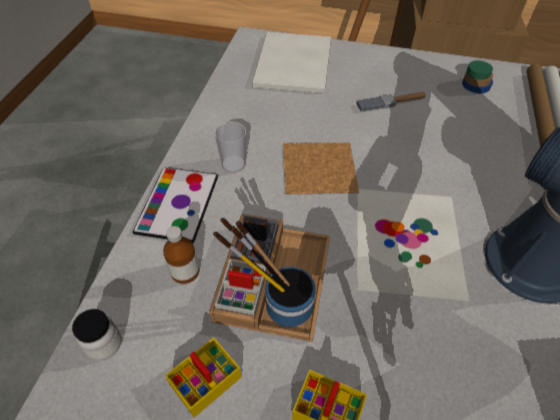

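Run:
```python
from h import *
from scipy.spatial.transform import Rotation as R
st=manip.sense(); print(R.from_quat(st['tool_rot']).as_matrix().round(3), manip.hold_point_z)
```

```text
[[-0.001  0.33   0.944]
 [-0.002  0.944 -0.33 ]
 [-1.    -0.002 -0.   ]] 0.0187
```

Run:
```python
from h import *
s=load('top')
im=cv2.resize(s['image'][150:280,165:310],None,fx=5.5,fy=4.6*1.196,interpolation=cv2.INTER_CUBIC); print(im.shape)
cv2.imwrite('pics/c1.png',cv2.resize(s['image'][155:275,170:310],None,fx=5,fy=5,interpolation=cv2.INTER_CUBIC))
cv2.imwrite('pics/c2.png',cv2.resize(s['image'][170:290,335:455],None,fx=5,fy=5,interpolation=cv2.INTER_CUBIC))
```

```text
(715, 798, 3)
```

View pics/c1.png

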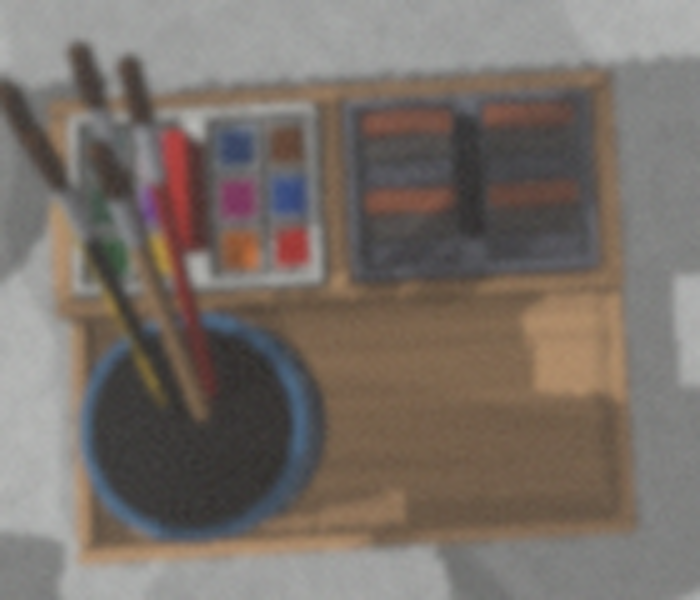

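View pics/c2.png

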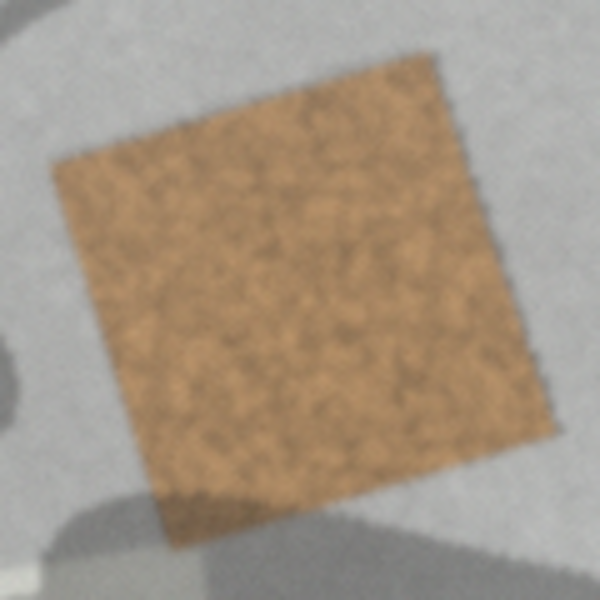

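Run:
```python
from h import *
s=load('top')
def c1(x,y,z): return onz(s,170+x/5-.4,155+y/5-.4,z)
def c2(x,y,z): return onz(s,335+x/5-.4,170+y/5-.4,z)
bl,br,fl,fr=c1(48,105,.048),c1(608,70,.048),c1(82,562,.02),c1(632,528,.02)
print(bl,br,fl,fr, np.linalg.norm(bl-br),np.linalg.norm(bl-fl))
O=(bl+br+fl+fr)/4; yv=(bl-br)[:2]+(fl-fr)[:2]; xv=(bl-fl)[:2]+(br-fr)[:2]
print('org',O,np.degrees(np.arctan2(-yv[0],yv[1])),np.degrees(np.arctan2(xv[1],xv[0])))
th=np.arctan2(-yv[0],yv[1]);Rm=np.array([[np.cos(th),-np.sin(th)],[np.sin(th),np.cos(th)]])
for n,p in dict(pans=(56,62),char=(56,-62),trough=(-46,0),pot62=(-46,62)).items(): print(n,O[:2]+Rm@np.array(p)/1000)
print('pot',c1(193,425,.083), 'ptcoords',Rm.T@(c1(193,425,.083)[:2]-O[:2]))
m=[c2(*p,.004) for p in[(52,160),(432,52),(558,432),(175,548)]]
print('mat',np.mean(m,0),[np.linalg.norm(m[i]-m[i-1]) for i in range(4)]); d=m[0]-m[1]+m[3]-m[2];print(np.degrees(np.arctan2(-d[0],d[1])))
# red grip
d=s['range_z'];im=s['image'].astype(int)
P=[]
for v in range(155,275):
  for u in range(170,310):
    b,g,r=im[v,u]
    if d[v,u]>0 and r>g+60 and r>b+60:
      w=world(s,u,v)
      if .09<w[2]<.106:P.append(w)
P=np.array(P);print('grip',len(P),P.mean(0),P.min(0),P.max(0), Rm.T@(P.mean(0)[:2]-O[:2]))
for q in[(193,425),(470,170),(120,550),(600,500)]:
  w=world(s,170+q[0]/5,155+q[1]/5);print(q,w)
```

```text
[0.6618714  0.30769567 0.048     ] [0.67114084 0.05253021 0.048     ] [0.45418491 0.29953146 0.02      ] [0.46267177 0.0468738  0.02      ] 0.25533376611866954 0.2097244193773276
org [0.56246723 0.17665779 0.034     ] 2.002560864261801 1.9021070333203869
pans [0.61626649 0.24057679]
char [0.62059957 0.11665252]
trough [0.51649532 0.17505035]
pot62 [0.51432878 0.23701249]
pot [0.51534856 0.23692015 0.083     ] ptcoords [-0.04498407  0.06187209]
mat [ 0.52857067 -0.19093205  0.004     ] [np.float64(0.18942206240730142), np.float64(0.18995205598314333), np.float64(0.18741498472193502), np.float64(0.18871755435058848)]
14.595969463124616
grip 78 [0.61938937 0.2391881  0.09938538] [0.59291894 0.23548229 0.09624609] [0.63987312 0.24417299 0.10218353] [0.05907245 0.06050303]
(193, 425) [0.51447644 0.23566919 0.08527509]
(470, 170) [0.61961511 0.11415977 0.09794919]
(120, 550) [0.45829354 0.28091104 0.02124856]
(600, 500) [0.47426642 0.05985663 0.0067488 ]
```

View pics/wrist0.png

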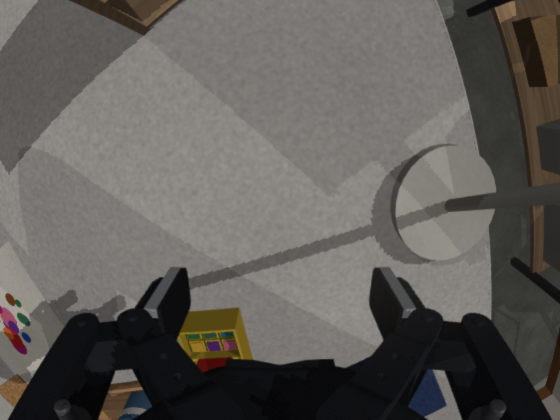

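Run:
```python
from h import *
s=load('top');d=s['range_z']
th=np.radians(2);Rm=np.array([[np.cos(th),-np.sin(th)],[np.sin(th),np.cos(th)]]);c=np.array([.5153,.2369])
P=[]
for n in('top','side'):
 s=load(n);d=s['range_z']
 for v in range(420):
  for u in range(560):
   if d[v,u]>0:
    w=world(s,u,v);q=Rm.T@(w[:2]-c)
    if w[2]>.092 and -.05<q[0]<.16 and abs(q[1])<.06 and not(q[0]>.07 and w[2]<.106):P.append([*q,w[2]])
P=np.array(P)*1000
for z in range(90,290,15):
  k=P[(P[:,2]>=z)&(P[:,2]<z+15)]
  if len(k):print(z,len(k),'x',k[:,0].min().round(),k[:,0].max().round(),'y',k[:,1].min().round(),k[:,1].max().round())
```

```text
90 106 x 5.0 30.0 y -12.0 20.0
105 131 x 12.0 43.0 y -12.0 21.0
120 143 x 20.0 58.0 y -13.0 22.0
135 150 x 28.0 69.0 y -12.0 25.0
150 147 x 35.0 81.0 y -13.0 25.0
165 164 x 43.0 94.0 y -14.0 27.0
180 160 x 50.0 105.0 y -14.0 30.0
195 180 x 58.0 115.0 y -15.0 31.0
210 223 x 66.0 126.0 y -15.0 33.0
225 295 x 74.0 138.0 y -17.0 35.0
240 313 x 80.0 129.0 y -17.0 37.0
255 161 x 88.0 121.0 y -8.0 35.0
270 22 x 95.0 102.0 y 13.0 23.0
```

```bash
cat >> h.py <<'E'
from scipy.spatial.transform import Rotation as R
def to(x,y,z,yaw=None):
    st=manip.sense();M=R.from_quat(st['tool_rot']).as_matrix()
    yw=np.degrees(np.arctan2(M[1,2],M[0,2]))
    d=M.T@(np.array([x,y,z])-st['tcp_pos'])
    print('t',round(st['t'],2),'pos',st['tcp_pos'].round(4),'yaw',yw.round(2),'gap',round(st['finger_gap'],3),'F',st['force'].round(1),'delta tool',d.round(4), '' if yaw is None else 'turn %.3f'%-np.radians(yaw-yw))
    print('tilt',(M[:,0]+[0,0,1]).round(4))
E
python3 -m crank '[[0,0,0,0,0.136],[0,0,0,0,0.136],[0,0,0,0,0.136],[0,0,0,0,0.136],[0,0,0,0,0.136]]' 40
python3 -c "
from h import *
to(.4676,.3132,.23,-58)"
```

```text
t: 0.65
tcp_pos: [0.2064, 0.5896, 0.2309]
tool_rot: [0.346, 0.617, -0.346, 0.617]
force: [-0.3, 0.0, -0.1]
finger_gap: 0.142
t 0.65 pos [0.2064 0.5896 0.2309] yaw -58.58 gap 0.142 F [-0.3  0.  -0.1] delta tool [0.001  0.0788 0.3721] turn -0.010
tilt [-0.0005 -0.0008  0.    ]
```

```bash
python3 -m crank '[[0,0,0.008,0.037,0],[0,0,0.008,0.037,0],[0,0,0.008,0.037,0],[0,0,0.008,0.037,0],[0,0,0.008,0.037,0]]' >/dev/null
python3 -m crank '[[0,0,0.008,0.037,0],[0,0,0.008,0.037,0],[0,0,0.008,0.037,0],[0,0,0.008,0.037,0],[0,0,0.008,0.037,0]]' > /dev/null
python3 -m crank '[[0,0,0,0,0]]' >/dev/null
python3 - <<'E'
from h import *
to(.4676,.3132,.028,-58)
for n in('side','top'):cv2.imwrite(f'pics/{n}1.png',take(n)['image'])
E
```

```text
t 1.75 pos [0.4728 0.3143 0.2312] yaw -58.55 gap 0.001 F [-0.7  0.3  0.7] delta tool [ 0.2032 -0.0052 -0.0022] turn -0.010
tilt [ 0.0021 -0.0009  0.    ]
```

View pics/side1.png

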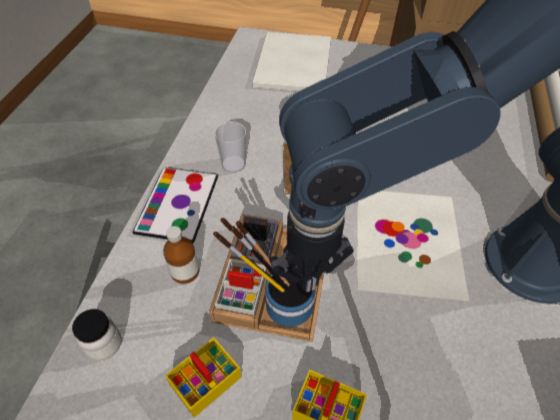

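```bash
python3 -m crank '[[0,0.03,-0.001,0,0],[0,0.03,-0.001,0,0],[0,0.03,-0.001,-0.001,0],[0,0.03,-0.001,-0.001,0],[0,0.03,-0.001,0,0]]' |grep -E 'pos|force'
python3 -m crank '[[0,0.02,0,0,0],[0,0.02,0,0,0],[0,0.01,0,0,0],[0,0.003,0,0,0],[0,0,0,0,0]]' |grep -E 'pos|force'
python3 - <<'E'
from h import *
to(.4676,.3132,.028,-58)
for n in('side','top','wrist'):cv2.imwrite(f'pics/{n}2.png',take(n)['image'])
E
```

```text
tcp_pos: [0.4623, 0.3177, 0.0803]
force: [0.3, 0.1, -0.2]
tcp_pos: [0.4635, 0.317, 0.0284]
force: [0.2, -0.7, 0.6]
t 2.85 pos [0.4635 0.317  0.0284] yaw -58.21 gap 0.001 F [ 0.2 -0.7  0.6] delta tool [0.0004 0.0015 0.0054] turn -0.004
tilt [-0.0002 -0.      0.    ]
```

View pics/side2.png

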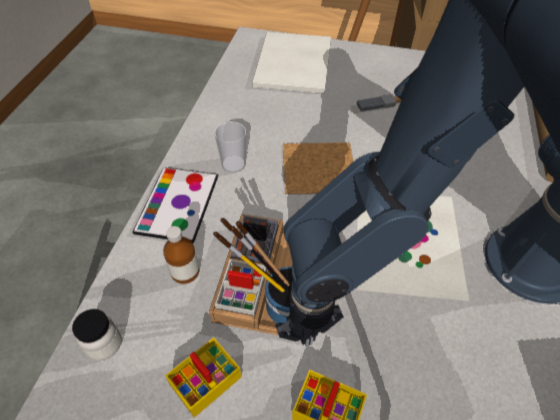

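View pics/wrist2.png

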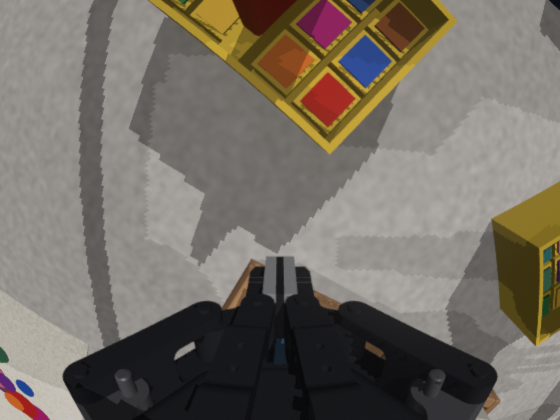

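```bash
python3 -m crank '[[0,0,0.001,0.01,0],[0,0,0,0.01,0],[0,0,0,0.006,0],[0,0,0,0.004,0],[0,0,0,0.004,0]]' |grep -E 'pos|force'
python3 -m crank '[[0,0,-0.003,0.0052,0],[0,0,-0.003,0.0052,0],[0,0,-0.003,0.0052,0],[0,0,-0.003,0.0052,0],[0,0,0,0,0]]' |grep -E 'pos|force'
python3 - <<'E'
from h import *
to(.4676,.3132,.028,-58)
for n in('side','top'):cv2.imwrite(f'pics/{n}3.png',take(n)['image'])
E
```

```text
tcp_pos: [0.4825, 0.2879, 0.0285]
force: [-3.0, 3.8, 1.2]
tcp_pos: [0.4831, 0.2631, 0.0281]
force: [-2.5, 1.0, -0.9]
t 4.0 pos [0.4831 0.2631 0.0281] yaw -58.28 gap 0.005 F [-2.5  1.  -0.9] delta tool [ 0.      0.0132 -0.0507] turn -0.005
tilt [-0.0007 -0.0007  0.    ]
```

View pics/side3.png

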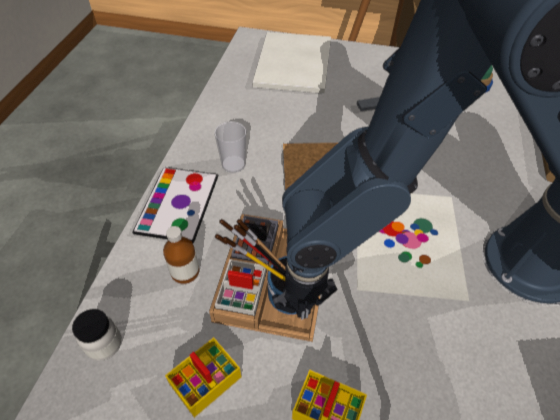

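View pics/top3.png

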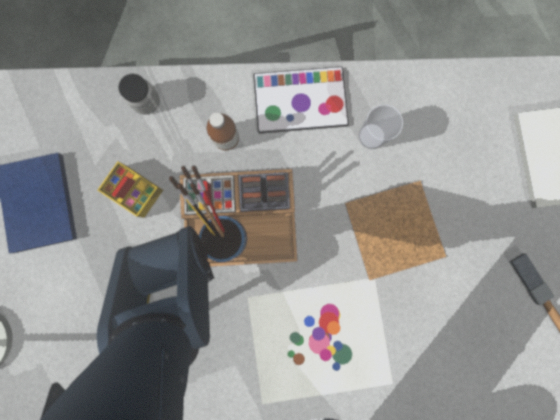

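```bash
cat > brush.py <<'E'
from h import *
import sys
th=np.radians(2);Rm=np.array([[np.cos(th),-np.sin(th)],[np.sin(th),np.cos(th)]]);O=np.array([.5625,.1767])
def vec(s):
    v,u=np.mgrid[0:420,0:560];f=210/np.tan(np.radians(s['vertical_fov'])/2);d=s['range_z']
    p=np.stack([(u-s['cx'])/f*d,-(v-s['cy'])/f*d,-d,np.ones_like(d)],-1)@np.linalg.inv(s['extrinsics']).T
    q=p[...,:3].copy(); q[...,:2]=(q[...,:2]-O)@Rm; return q,d>0
def rep(box):
    # disc: dark top at z~.083
    q,ok=vec(load('top'))
    m=ok&(abs(q[...,2]-.083)<.006)&(abs(q[...,0]+.046)<.056)&(abs(q[...,1])<.125)
    k=q[m]*1000; print('pot top n',len(k),'x',np.percentile(k[:,0],[1,99]).round(),'y',np.percentile(k[:,1],[1,99]).round())
    for n in('top','side'):
        q,ok=vec(load(n)); m=ok&(q[...,2]>.15)&(q[...,2]<.29)&(q[...,0]>-.02)&(q[...,0]<.12)&(abs(q[...,1])<.14)
        k=q[m]*1000
        for z in range(150,285,25):
            j=k[(k[:,2]>=z)&(k[:,2]<z+25)]
            if len(j):print(n,z,len(j),'x',j[:,0].min().round(),j[:,0].max().round(),'y',j[:,1].min().round(),j[:,1].max().round())
if __name__=='__main__':
    rep(None)
    s=load('top')
    cv2.imwrite(sys.argv[1],cv2.resize(s['image'][155:275,170:310],None,fx=5,fy=5,interpolation=cv2.INTER_CUBIC))
E
python3 brush.py pics/c3.png
```

```text
pot top n 1394 x [-91.   2.] y [-13.  77.]
top 150 113 x -11.0 32.0 y 35.0 72.0
top 175 123 x 2.0 47.0 y 40.0 80.0
top 200 189 x 14.0 77.0 y 42.0 84.0
top 225 235 x 25.0 88.0 y 46.0 93.0
top 250 148 x 35.0 85.0 y 49.0 94.0
side 150 146 x -11.0 42.0 y 42.0 77.0
side 175 166 x 1.0 62.0 y 45.0 84.0
side 200 210 x 12.0 79.0 y 47.0 90.0
side 225 279 x 24.0 88.0 y 48.0 98.0
side 250 129 x 35.0 85.0 y 53.0 98.0
```

View pics/c3.png

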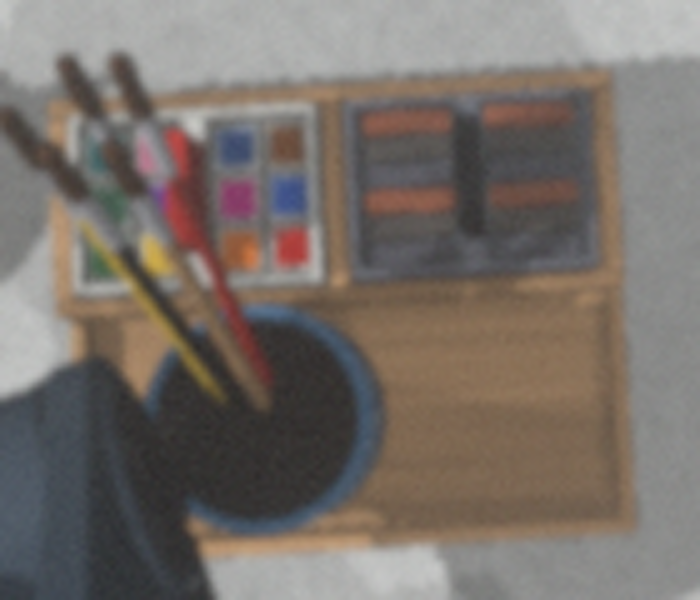

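```bash
python3 -m crank '[[0,0,0,-0.012,0],[0,0,0,-0.012,0],[0,0,0,-0.012,0],[0,0,0,-0.012,0],[0,0,0,-0.012,0]]' |grep -E 'pos|force'
python3 -m crank '[[0.085,0,0,0,0],[0.085,0,0,0,0.1465],[0.085,0,0,0,0.1465],[0.085,0,0,0,0.1465],[0.085,0,0,0,0.1465]]' |grep -E 'pos|force'
python3 -m crank '[[0.085,0,0,0,0.1465],[0.085,0,0,0,0]]' |grep -E 'pos|force'
python3 - <<'E'
from brush import *
p=O+Rm@np.array([-.077,.125]); to(p[0],p[1],.02,-100)
for n in('side','top'):cv2.imwrite(f'pics/{n}4.png',take(n)['image'])
rep(0)
E
```

```text
tcp_pos: [0.451, 0.3163, 0.0283]
force: [-0.3, 1.4, -0.2]
tcp_pos: [0.4519, 0.315, 0.0283]
force: [0.4, 1.0, 0.0]
tcp_pos: [0.4519, 0.3149, 0.0283]
force: [-0.0, -0.1, -0.3]
t 5.3 pos [0.4519 0.3149 0.0283] yaw -100.21 gap 0.996 F [-0.  -0.1 -0.3] delta tool [0.0083 0.0316 0.0105] turn -0.004
tilt [ 0.0002 -0.0001  0.    ]
pot top n 1474 x [-90.   2.] y [-13.  82.]
top 150 116 x -11.0 30.0 y 36.0 72.0
top 175 119 x 2.0 47.0 y 38.0 79.0
top 200 192 x 14.0 78.0 y 42.0 85.0
top 225 234 x 23.0 88.0 y 45.0 92.0
top 250 147 x 35.0 83.0 y 49.0 94.0
side 150 143 x -10.0 42.0 y 42.0 77.0
side 175 171 x 0.0 60.0 y 45.0 84.0
side 200 210 x 14.0 79.0 y 48.0 90.0
side 225 271 x 25.0 88.0 y 49.0 97.0
side 250 136 x 36.0 84.0 y 54.0 98.0
```

View pics/side4.png

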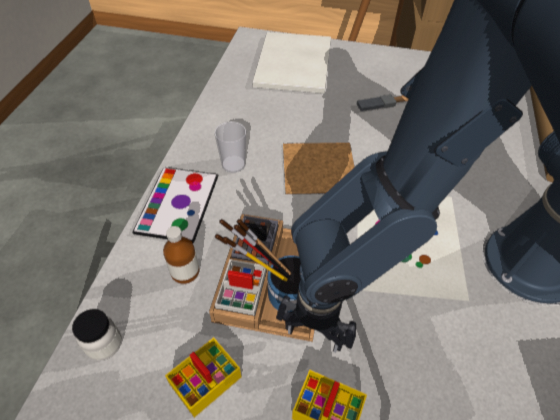

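```bash
python3 -m crank '[[0.085,0.003,0.01,0,0],[0.085,0.003,0.01,0,0],[0.085,0.001,0.01,0.003,0],[0.085,0,0.002,0.006,0],[0.085,0,0,0,0]]' |grep -E 'pos|force'
python3 - <<'E'
from brush import *
p=O+Rm@np.array([-.081,.105]); to(p[0],p[1],.02,-100)
for n in('side','top','wrist'):cv2.imwrite(f'pics/{n}5.png',take(n)['image'])
s=load('side');cv2.imwrite('pics/c5.png',cv2.resize(s['image'][200:360,200:380],None,fx=4,fy=3.7,interpolation=cv2.INTER_CUBIC))
M=R.from_quat(manip.sense()['tool_rot']).as_matrix()
print('push -y 0.1 m in tool:',M.T@np.array([*(Rm@[0,-.1]),0]))
E
```

```text
tcp_pos: [0.482, 0.2993, 0.0211]
force: [0.3, -0.0, -0.7]
t 5.9 pos [0.482  0.2993 0.0211] yaw -100.3 gap 0.995 F [ 0.3 -0.  -0.7] delta tool [ 0.0011 -0.0004  0.0209] turn -0.005
tilt [-0.0008 -0.0005  0.    ]
push -y 0.1 m in tool: [1.78529029e-05 2.12101422e-02 9.77247642e-02]
```

View pics/c5.png

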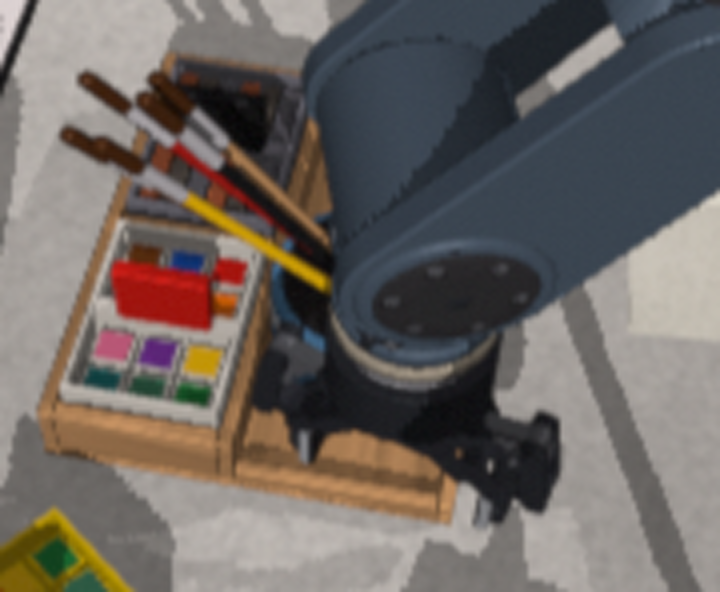

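View pics/wrist5.png

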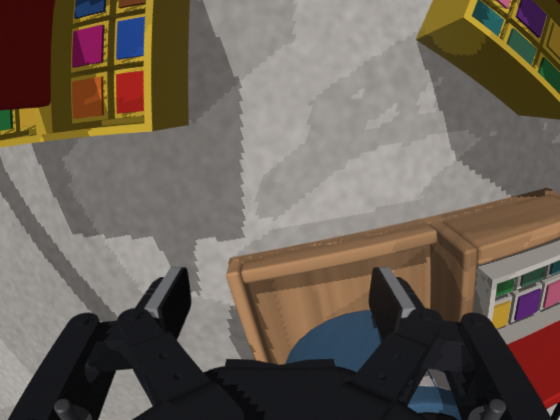

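```bash
python3 -m crank '[[0.085,0,0,0.006,0],[0.085,0,0,0.006,0],[0.085,0,0,0.005,0],[0.085,0.0011,0.001,0.005,0],[0.085,0,0.001,0.004,0]]' |grep -E 'pos|force'
python3 -m crank '[[0.085,0,0.0013,0.0059,0],[0.085,0,0.0013,0.0059,0],[0.085,0,0.0013,0.0059,0],[0.085,0,0.0013,0.0059,0],[0.085,0,0,0,0]]' |grep -E 'pos|force'
python3 - <<'E'
from brush import *
to(.482,.28,.02,-100)
for n in('side','top'):cv2.imwrite(f'pics/{n}6.png',take(n)['image'])
rep(0)
E
```

```text
tcp_pos: [0.4795, 0.2746, 0.0204]
force: [0.2, 3.2, 0.2]
tcp_pos: [0.4798, 0.2492, 0.0202]
force: [1.0, -0.3, -0.3]
t 7.05 pos [0.4798 0.2492 0.0202] yaw -100.3 gap 0.993 F [ 1.  -0.3 -0.3] delta tool [ 0.0001 -0.0033 -0.0307] turn -0.005
tilt [-0.001  -0.0007  0.    ]
pot top n 1489 x [-93.  -1.] y [-45.  58.]
top 150 125 x -13.0 36.0 y -1.0 35.0
top 175 126 x 2.0 56.0 y 2.0 40.0
top 200 187 x 12.0 76.0 y 3.0 46.0
top 225 244 x 23.0 89.0 y 5.0 53.0
top 250 135 x 36.0 82.0 y 8.0 55.0
side 150 151 x -12.0 40.0 y 6.0 40.0
side 175 169 x 0.0 61.0 y 8.0 45.0
side 200 214 x 11.0 80.0 y 9.0 51.0
side 225 273 x 24.0 89.0 y 10.0 58.0
side 250 129 x 35.0 82.0 y 13.0 58.0
```

View pics/top6.png

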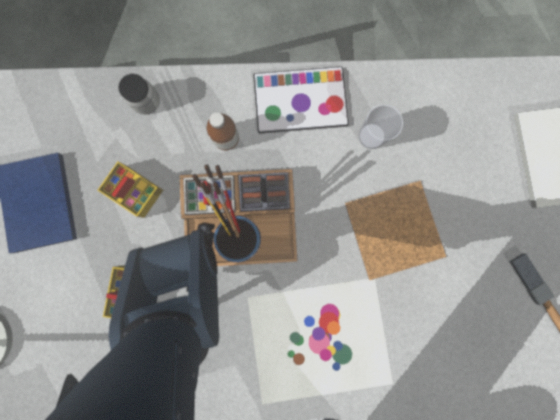

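```bash
python3 -m crank '[[0.085,0,0.002,0.0059,0],[0.085,0,0.002,0.0059,0],[0.085,0,0.002,0.0059,0],[0.085,0,0.002,0.0059,0],[0.085,0,0.002,0.0059,0]]' |grep -E 'pos|force'
python3 -m crank '[[0.085,0,0.002,0.0059,0],[0.085,0,0.002,0.0059,0],[0.085,0,0.002,0.0059,0],[0.085,0,0.0013,0.0059,0],[0.085,0,0,0,0]]' |grep -E 'pos|force'
python3 - <<'E'
from brush import *
to(.482,.28,.02,-100)
for n in('side','top'):cv2.imwrite(f'pics/{n}7.png',take(n)['image'])
rep(0)
E
```

```text
tcp_pos: [0.4847, 0.219, 0.0202]
force: [-0.1, 2.4, -0.8]
tcp_pos: [0.4882, 0.1943, 0.0204]
force: [1.4, 1.8, -0.3]
t 8.15 pos [0.4882 0.1943 0.0204] yaw -100.29 gap 0.993 F [ 1.4  1.8 -0.3] delta tool [ 0.0004 -0.0214 -0.0832] turn -0.005
tilt [ 0.0009 -0.0001  0.    ]
pot top n 1225 x [-95.  -5.] y [-98. -12.]
top 150 139 x -11.0 41.0 y -67.0 -31.0
top 175 158 x 2.0 59.0 y -69.0 -29.0
top 200 203 x 14.0 79.0 y -70.0 -26.0
top 225 224 x 26.0 91.0 y -72.0 -24.0
top 250 139 x 38.0 81.0 y -73.0 -23.0
side 150 131 x -11.0 29.0 y -61.0 -27.0
side 175 152 x 2.0 62.0 y -62.0 -24.0
side 200 183 x 14.0 81.0 y -63.0 -21.0
side 225 247 x 26.0 91.0 y -68.0 -20.0
side 250 123 x 38.0 81.0 y -68.0 -19.0
```

View pics/top7.png

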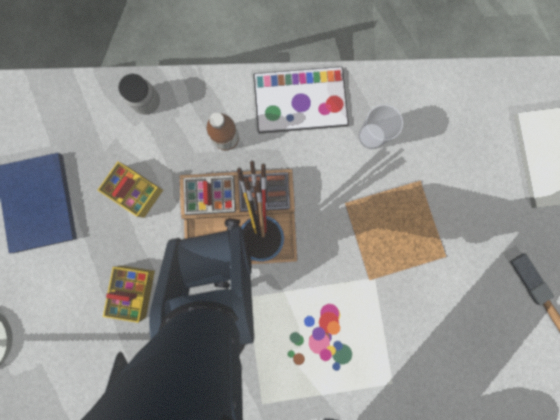

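View pics/side7.png

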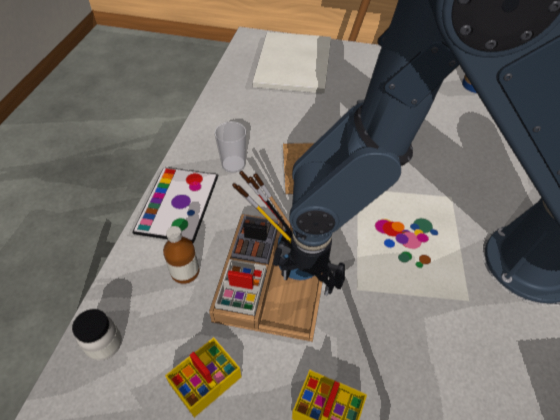

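```bash
python3 -m crank '[[0.085,0,0.001,0.005,0],[0.085,0,0.001,0.005,0],[0.085,0,0,0,0],[0.085,0,0,0,0],[0.085,0,0,-0.01,0]]' |grep -E 'pos|force'
python3 -m crank '[[0.085,0,0,-0.015,0],[0.085,0,0,-0.015,0],[0.085,0,0,-0.015,0],[0.085,-0.02,0,-0.015,0],[0.085,-0.04,0,0,0]]' |grep -E 'pos|force'
python3 -m crank '[[0.085,-0.04,0,0,0],[0.085,-0.04,0,0,0],[0.085,-0.02,0,0,0],[0.085,0,0,0,0]]' |grep -E 'pos|force'
python3 - <<'E'
from brush import *
to(.6175,.2395,.25,2)
for n in('side','top'):cv2.imwrite(f'pics/{n}8.png',take(n)['image'])
rep(0)
E
```

```text
tcp_pos: [0.488, 0.1939, 0.02]
force: [-0.6, 0.5, -0.4]
tcp_pos: [0.4984, 0.2559, 0.0784]
force: [-0.7, -0.3, 0.7]
tcp_pos: [0.5021, 0.2556, 0.1838]
force: [0.6, -0.6, -0.3]
t 9.65 pos [0.5021 0.2556 0.1838] yaw -100.15 gap 0.996 F [ 0.6 -0.6 -0.3] delta tool [-0.0654  0.1169 -0.0047] turn -1.783
tilt [0.0073 0.0021 0.    ]
pot top n 1438 x [-95.  -7.] y [-107.  -13.]
top 150 142 x -11.0 41.0 y -82.0 -45.0
top 175 163 x -14.0 59.0 y -84.0 59.0
top 200 221 x -20.0 77.0 y -87.0 62.0
top 225 318 x -19.0 90.0 y -92.0 79.0
top 250 194 x -19.0 78.0 y -90.0 73.0
top 275 43 x -15.0 11.0 y 53.0 76.0
side 150 28 x 6.0 28.0 y -74.0 -42.0
side 175 120 x -19.0 57.0 y -77.0 83.0
side 200 248 x -19.0 81.0 y -81.0 86.0
side 225 382 x -18.0 90.0 y -85.0 87.0
side 250 262 x -20.0 78.0 y -85.0 93.0
side 275 71 x -20.0 11.0 y 74.0 85.0
```

View pics/top8.png

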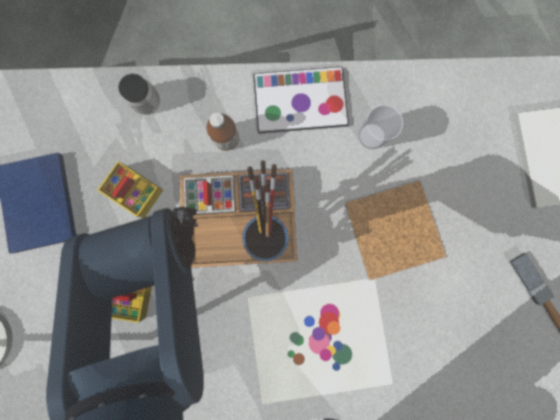

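View pics/side8.png

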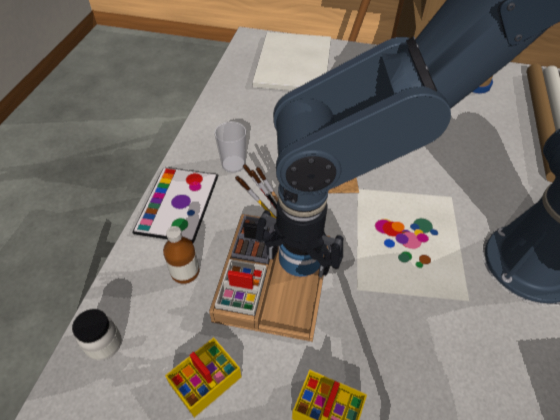

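```bash
python3 -m crank '[[0.06,0,0,0,-0.1486],[0.06,0,0,0,-0.1486],[0.06,0,0,0,-0.1486],[0.06,0,0,0,-0.1486],[0.06,0,0,0,-0.1486]]' |grep -E 'pos|force'
python3 -m crank '[[0.06,0,0,0,-0.1486],[0.06,0,0,0,-0.1486],[0.06,0,0,0,-0.1486],[0.06,0,0,0,-0.1486],[0.06,0,0,0,-0.1486]]' |grep -E 'pos|force'
python3 -m crank '[[0.06,0,0,0,-0.1486],[0.06,0,0,0,-0.1486],[0.06,0,0,0,0]]' |grep -E 'pos|force'
python3 - <<'E'
from brush import *
for n in('top','side'):
 s=load(n)
 q,ok=vec(s);im=s['image'].astype(int)
 m=ok&(im[...,2]>im[...,1]+50)&(im[...,2]>im[...,0]+50)&(abs(q[...,0]-.056)<.04)&(abs(q[...,1]-.062)<.03)&(q[...,2]>.092)&(q[...,2]<.11)
 k=q[m];print(n,len(k),k.mean(0),k.min(0),k.max(0))
p=O+Rm@np.array([.057,.061]); to(p[0],p[1],.18,2);print(p)
cv2.imwrite('pics/side9.png',take('side')['image'])
E
```

```text
tcp_pos: [0.4987, 0.2537, 0.1778]
force: [-0.0, 0.1, 0.1]
tcp_pos: [0.4987, 0.2537, 0.1778]
force: [0.1, 0.8, 0.4]
tcp_pos: [0.4988, 0.2537, 0.1781]
force: [0.6, -0.8, 0.6]
top 115 [0.05536987 0.06109711 0.09930337] [0.03228683 0.05608595 0.09325673] [0.07979953 0.06671452 0.10295501]
side 139 [0.05528894 0.06593079 0.09802796] [0.03127427 0.0594958  0.09216541] [0.08006087 0.0710836  0.10267741]
t 11.05 pos [0.4988 0.2537 0.1781] yaw 1.94 gap 0.707 F [ 0.6 -0.8  0.6] delta tool [-0.0025 -0.018   0.118 ] turn -0.001
tilt [-0.0045 -0.0012  0.    ]
[0.61733641 0.23965211]
```

View pics/side9.png

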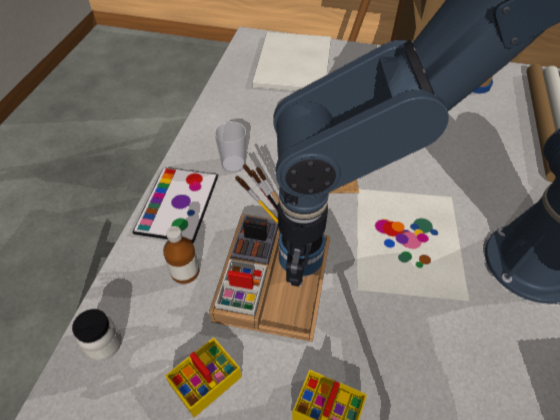

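```bash
python3 -m crank '[[0.06,0,-0.004,0.024,0],[0.06,0,-0.004,0.024,0],[0.06,0,-0.004,0.023,0],[0.06,0,-0.004,0.023,0],[0.06,0,0,0.023,0]]' |grep -E 'pos|force'
python3 -m crank '[[0.06,0.01,0,0,0],[0.06,0.01,0,0,0],[0.06,0,0,0,0]]' |grep -E 'pos|force'
python3 - <<'E'
from brush import *
to(.6163,.2417,.07,2)
s=take('wrist');cv2.imwrite('pics/wrist10.png',s['image'])
for n in('side','top'):cv2.imwrite(f'pics/{n}10.png',take(n)['image'])
E
```

```text
tcp_pos: [0.6179, 0.2412, 0.1788]
force: [0.1, 0.3, -0.3]
tcp_pos: [0.6141, 0.2414, 0.1569]
force: [-0.3, 0.0, -0.0]
t 11.9 pos [0.6141 0.2414 0.1569] yaw 1.91 gap 0.704 F [-0.3  0.  -0. ] delta tool [0.0869 0.0003 0.0029] turn -0.002
tilt [-0.0079 -0.0015  0.    ]
```

View pics/wrist10.png

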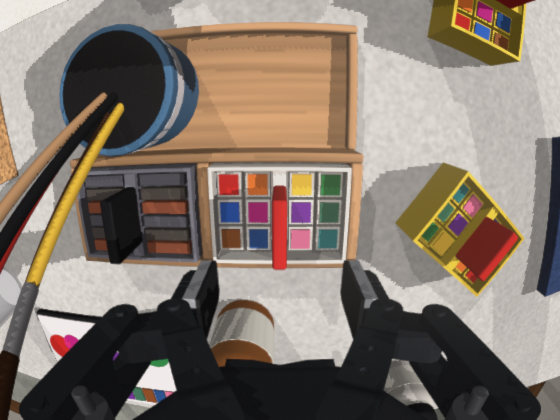

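View pics/side10.png

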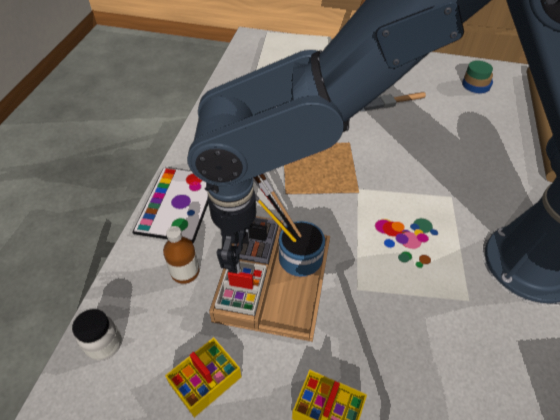

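```bash
python3 -m crank '[[0.06,0.02,0,0.002,0],[0.06,0.02,0,0,0],[0.06,0.02,0,0,0],[0.06,0.01,0,0,0],[0.06,0,0,0,0]]' |grep -E 'pos|force'
python3 - <<'E'
from brush import *
to(.6163,.2417,.07,2)
s=take('wrist');cv2.imwrite('pics/wrist11.png',s['image'])
E
```

```text
tcp_pos: [0.6184, 0.2417, 0.089]
force: [-0.7, 0.6, 1.3]
t 12.55 pos [0.6184 0.2417 0.089 ] yaw 1.94 gap 0.704 F [-0.7  0.6  1.3] delta tool [ 0.019   0.0001 -0.002 ] turn -0.001
tilt [-0.0029 -0.0006  0.    ]
```

View pics/wrist11.png

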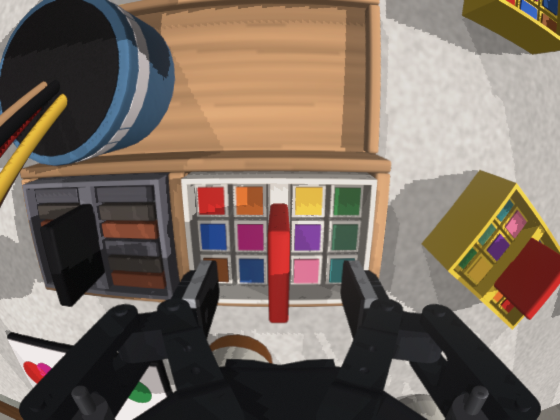

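```bash
python3 -m crank '[[0.06,0.01,0,-0.001,0],[0.06,0.008,0,-0.001,0],[0.06,0,0,0,0],[0.03,0,0,0,0],[0.02,0,0,0,0]]' |grep -E 'pos|force'
python3 -m crank '[[0.012,0,0,0,0],[0.008,0,0,0,0],[0.0,0,0,0,0],[0,0,0,0,0],[0,0,0,0,0]]' 70|grep -E 'pos|force|gap'
python3 - <<'E'
from brush import *
to(.6163,.2417,.07,2)
s=take('wrist');cv2.imwrite('pics/wrist12.png',s['image'])
E
```

```text
tcp_pos: [0.6179, 0.2418, 0.0725]
force: [-0.7, -0.3, -0.3]
tcp_pos: [0.618, 0.2416, 0.0725]
force: [0.2, -0.8, 2.1]
finger_gap: 0.102
t 13.6 pos [0.618  0.2416 0.0725] yaw 1.94 gap 0.102 F [ 0.2 -0.8  2.1] delta tool [ 0.0025  0.0001 -0.0017] turn -0.001
tilt [ 0.0007 -0.      0.    ]
```

View pics/wrist12.png

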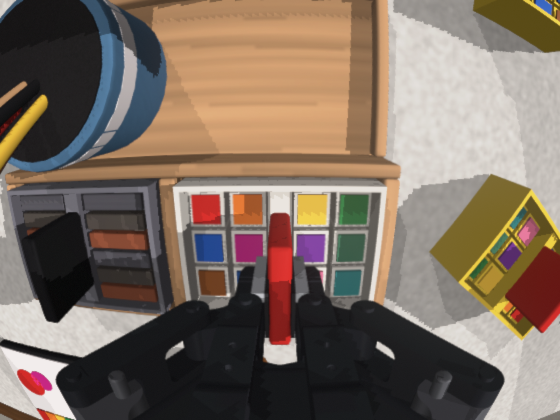

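```bash
python3 -m crank '[[0,-0.006,0,0,0],[0,-0.01,0,0,0],[0,-0.01,0,0,0],[0,-0.012,0,0,0],[0,-0.012,0,0,0]]'|grep -E 'pos|force|gap'
python3 -m crank '[[0,-0.02,0,0,0],[0,-0.02,0,0,0],[0,-0.02,0,0,0],[0,-0.02,0,0,0],[0,-0.02,0,0,0]]'|grep -E 'pos|force|gap'
python3 -m crank '[[0,-0.025,0,0,0],[0,-0.025,0,0,0],[0,-0.025,0,0,0],[0,-0.025,0,0,0],[0,-0.015,0,0,0]]'|grep -E 'pos|force|gap'
python3 - <<'E'
from brush import *
to(.6163,.2417,.365,2)
for n in('wrist','side'):
  s=take(n);cv2.imwrite(f'pics/{n}13.png',s['image'])
E
```

```text
tcp_pos: [0.6177, 0.2418, 0.1234]
force: [0.6, -0.6, -1.6]
finger_gap: 0.104
tcp_pos: [0.6174, 0.2417, 0.224]
force: [0.9, 0.3, -2.8]
finger_gap: 0.108
tcp_pos: [0.618, 0.2419, 0.3408]
force: [1.2, -0.3, -2.9]
finger_gap: 0.104
t 15.15 pos [0.618  0.2419 0.3408] yaw 1.95 gap 0.104 F [ 1.2 -0.3 -2.9] delta tool [-0.0242 -0.0001 -0.0016] turn -0.001
tilt [0.0041 0.0009 0.    ]
```

View pics/side13.png

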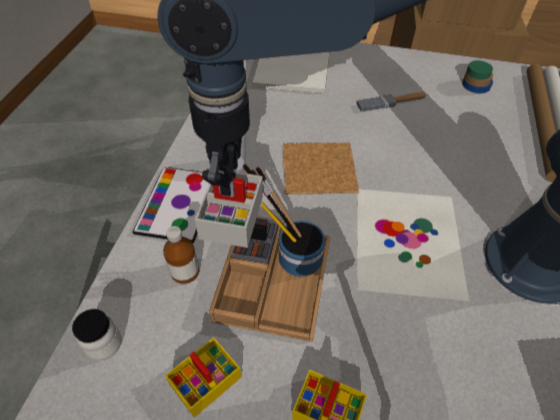

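View pics/wrist13.png

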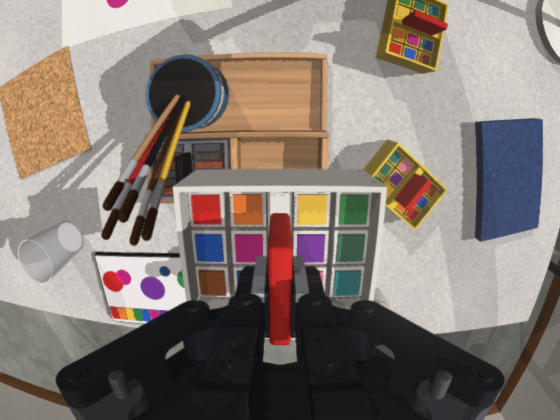

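```bash
python3 -m crank '[[0,-0.015,0,0,0],[0,-0.02,0,0,0],[0,-0.01,-0.005,0,0],[0,0,-0.012,-0.002,0],[0,0,-0.02,-0.005,0]]'|grep -E 'pos|force|gap'
python3 -m crank '[[0,0,-0.025,-0.006,0],[0,0,-0.025,-0.006,0],[0,0,-0.025,-0.006,0],[0,0,-0.025,-0.006,0],[0,0,-0.025,-0.006,0]]'|grep -E 'pos|force|gap'
python3 -m crank '[[0,0,-0.025,-0.006,0],[0,0,-0.025,-0.006,0],[0,0,-0.025,-0.006,0],[0,0,-0.025,-0.006,0],[0,0,-0.025,-0.006,0]]'|grep -E 'pos|force|gap'
python3 -m crank '[[0,0,-0.025,-0.006,0],[0,0,-0.025,-0.006,0],[0,0,-0.025,-0.006,0],[0,0,-0.02,-0.006,0],[0,0,-0.012,-0.003,0]]'|grep -E 'pos|force|gap'
python3 - <<'E'
from brush import *
to(.5286,-.1909,.15,2)
for n in('top','side'):
  s=take(n);cv2.imwrite(f'pics/{n}14.png',s['image'])
E
```

```text
tcp_pos: [0.6112, 0.2038, 0.381]
force: [0.4, -0.7, -2.5]
finger_gap: 0.102
tcp_pos: [0.5843, 0.0759, 0.3806]
force: [0.4, -0.8, -3.4]
finger_gap: 0.102
tcp_pos: [0.5582, -0.0496, 0.3807]
force: [-0.1, 0.2, -2.1]
finger_gap: 0.107
tcp_pos: [0.5348, -0.1575, 0.3808]
force: [-0.4, -0.1, -2.7]
finger_gap: 0.105
t 17.25 pos [ 0.5348 -0.1575  0.3808] yaw 1.77 gap 0.105 F [-0.4 -0.1 -2.7] delta tool [ 0.2308 -0.0333 -0.0064] turn -0.004
tilt [-0.0033  0.0005  0.    ]
```

View pics/side14.png

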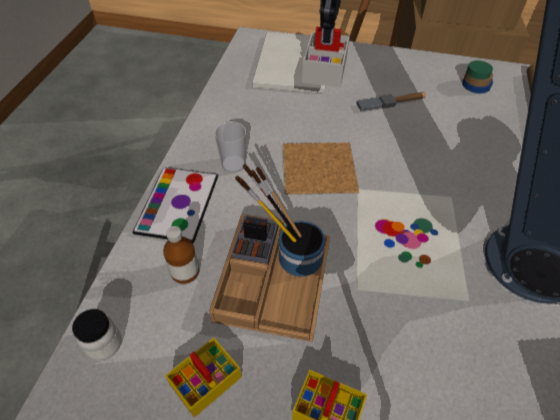

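View pics/top14.png

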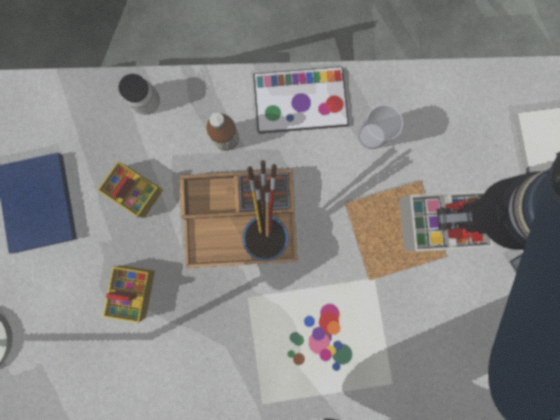

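```bash
python3 -m crank '[[0,0.01,-0.015,-0.003,0],[0,0.02,-0.012,-0.003,0],[0,0.025,-0.006,0,0],[0,0.025,0,0,0],[0,0.025,0,0,0]]'|grep -E 'pos|force|gap'
python3 -m crank '[[0,0.03,0,0,0],[0,0.03,0,0,0],[0,0.025,0,0,0],[0,0.02,0,0,0],[0,0.015,0,0,0]]'|grep -E 'pos|force|gap'
python3 -m crank '[[0,0.015,0,0,0],[0,0.01,0,0,0],[0,0.01,0,0,0],[0,0,0,0,0]]'|grep -E 'pos|force|gap'
python3 - <<'E'
from brush import *
to(.5286,-.1909,.0685,2)
for n in('top','side'):
  s=take(n);cv2.imwrite(f'pics/{n}15.png',s['image'])
E
```

```text
tcp_pos: [0.5318, -0.1883, 0.2755]
force: [-0.5, -0.4, -2.7]
finger_gap: 0.1
tcp_pos: [0.5312, -0.1876, 0.1549]
force: [-0.2, 1.2, -2.0]
finger_gap: 0.102
tcp_pos: [0.5314, -0.1879, 0.1208]
force: [-0.6, -0.7, -2.6]
finger_gap: 0.101
t 18.75 pos [ 0.5314 -0.1879  0.1208] yaw 1.97 gap 0.101 F [-0.6 -0.7 -2.6] delta tool [ 0.0523 -0.003  -0.0028] turn -0.001
tilt [-0.0024  0.0014  0.    ]
```

View pics/side15.png

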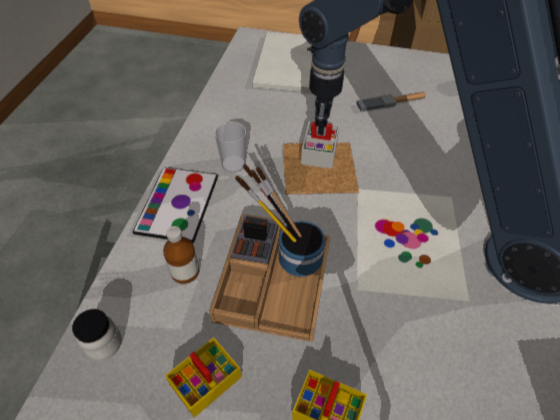

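```bash
python3 -m crank '[[0,0.012,-0.001,-0.001,0],[0,0.012,-0.001,-0.001,0],[0,0.01,-0.001,-0.001,0],[0,0.008,0,0,0],[0,0.004,0,0,0]]'|grep -E 'pos|force|gap'
python3 -m crank '[[0,0.003,0,0,0],[0,0,0,0,0],[0,0,0,0,0]]'|grep -E 'pos|force|gap'
```

```text
tcp_pos: [0.5287, -0.1913, 0.0749]
force: [-0.7, -0.5, -2.7]
finger_gap: 0.103
tcp_pos: [0.5296, -0.1916, 0.0734]
force: [0.7, -0.5, -2.1]
finger_gap: 0.105
```

```bash
python3 -m crank '[[0,0.002,0,0,0],[0,0.001,0,0,0],[0,0,0,0,0]]'|grep -E 'pos|force|gap'
python3 -m crank '[[0,0.0015,0,0,0],[0,0,0,0,0],[0,0,0,0,0]]'|grep -E 'pos|force|gap'
```

```text
tcp_pos: [0.5293, -0.1915, 0.0702]
force: [-0.2, -0.8, -3.8]
finger_gap: 0.101
tcp_pos: [0.5293, -0.1915, 0.0687]
force: [0.4, 0.9, -1.6]
finger_gap: 0.105
```

```bash
python3 -m crank '[[0,0.001,0,0,0],[0,0,0,0,0]]'|grep -E 'pos|force|gap'
python3 -c "
from h import *
print(manip.sense()['force'])
s=take('side');cv2.imwrite('pics/c16.png',cv2.resize(s['image'][80:220,240:400],None,fx=4,fy=4,interpolation=cv2.INTER_CUBIC))"
```

```text
tcp_pos: [0.5293, -0.1916, 0.0685]
force: [-0.9, -0.2, 5.0]
finger_gap: 0.103
[-0.93440319 -0.24977983  4.99682662]
```

View pics/c16.png

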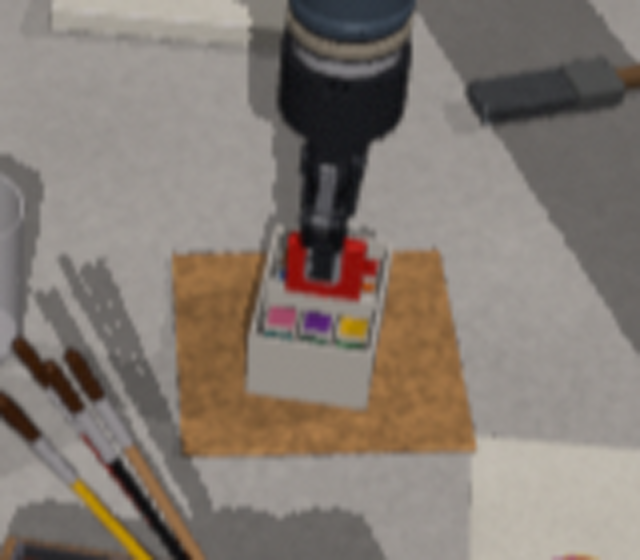

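```bash
python3 -m crank '[[0.012,0,0,0,0],[0.016,0,0,0,0],[0.025,0,0,0,0],[0.05,0,0,0,0],[0.05,0,0,0,0]]'|grep -E 'pos|force|gap'
python3 -m crank '[[0.05,-0.01,0,0,0],[0.05,-0.02,0,0,0],[0.05,-0.02,0,0,0],[0.05,-0.03,0,0,0],[0.05,-0.03,0,0,0]]'|grep -E 'pos|force|gap'
python3 -c "
from h import *
to(0,0,0)
for n in('top','side'):cv2.imwrite(f'pics/{n}17.png',take(n)['image'])"
```

```text
tcp_pos: [0.5293, -0.1915, 0.0676]
force: [0.4, 0.2, -1.4]
finger_gap: 0.589
tcp_pos: [0.529, -0.1913, 0.1791]
force: [0.3, 0.5, -0.1]
finger_gap: 0.588
t 21.5 pos [ 0.529  -0.1913  0.1791] yaw 1.94 gap 0.588 F [ 0.3  0.5 -0.1] delta tool [ 0.1794  0.2091 -0.5221] 
tilt [-0.0004  0.0003  0.    ]
```

View pics/side17.png

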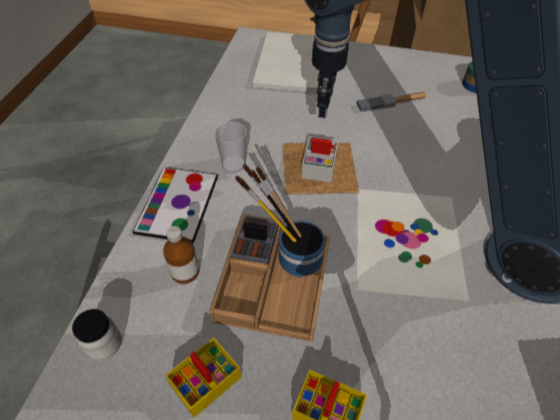

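View pics/top17.png

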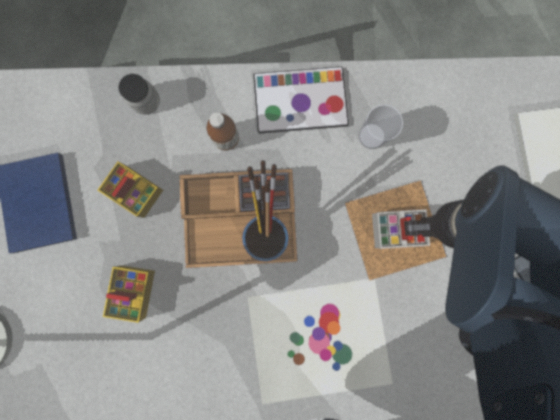

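Run:
```python
from brush import *
print(manip.sense()['q'].round(3))
rep(0)
s=load('top')
cv2.imwrite('pics/c17.png',cv2.resize(s['image'][155:275,170:310],None,fx=5,fy=5,interpolation=cv2.INTER_CUBIC))
```

```text
[-0.545  0.507  1.639  0.     0.985 -2.15 ]
pot top n 1433 x [-95.  -7.] y [-107.  -13.]
top 150 141 x -12.0 40.0 y -83.0 -45.0
top 175 166 x 0.0 59.0 y -84.0 -44.0
top 200 203 x 14.0 76.0 y -89.0 -43.0
top 225 234 x 25.0 90.0 y -92.0 -42.0
top 250 139 x 37.0 78.0 y -90.0 -41.0
side 150 126 x -12.0 28.0 y -74.0 -41.0
side 175 140 x 2.0 57.0 y -77.0 -41.0
side 200 166 x 14.0 82.0 y -80.0 -39.0
side 225 230 x 27.0 89.0 y -87.0 -37.0
side 250 122 x 38.0 78.0 y -86.0 -37.0
```

View pics/c17.png

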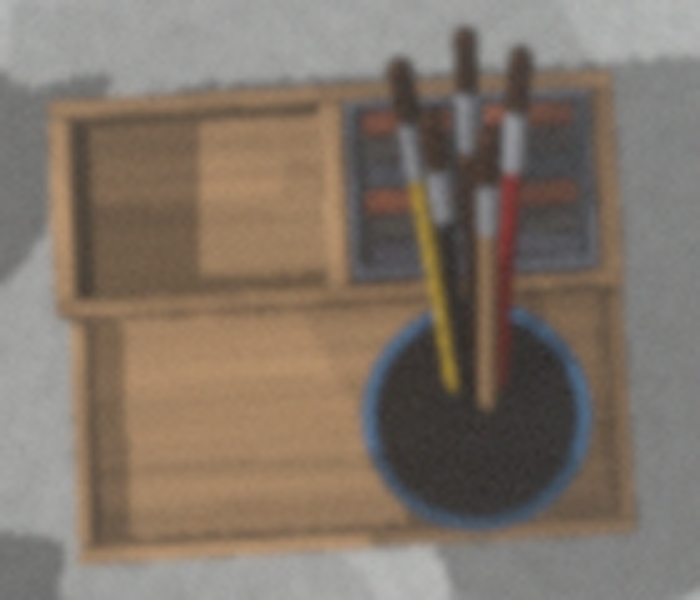

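```bash
python3 -m crank '[[0.085,0,0,0,0.136],[0.085,0,0,0,0.136],[0.085,0,0,0,0.136],[0.085,0,0,0,0.136],[0.085,0,0,0,0.136]]'|grep -E 'pos|force|gap'
python3 -m crank '[[0.085,0,0,0,0.136],[0.085,0,0,0,0.136],[0.085,0,0,0,0.136],[0.085,0,0,0,0.136],[0.085,0,0,0,0.136]]'|grep -E 'pos|force|gap'
python3 - <<'E'
from brush import *
s=load('top')
p0=onz(s,170+193/5-.4,155+425/5-.4,.083)[:2];p=onz(s,170+477/5-.4,155+418/5-.4,.083)[:2]
o=Rm.T@(p-O);print('pot',p,o,'travel',np.linalg.norm(p-p0),'p0 org',Rm.T@(p0-O))
t=O+Rm@(o+[-.032,-.090]);print(t);to(t[0],t[1],.02,-76)
E
```

```text
tcp_pos: [0.5288, -0.1912, 0.1773]
force: [-0.8, -0.0, -0.3]
finger_gap: 0.997
tcp_pos: [0.5288, -0.1912, 0.1773]
force: [-0.6, -0.1, 0.0]
finger_gap: 0.992
pot [0.51500543 0.11498982] [-0.04961929 -0.06001505] travel 0.12193081154943464 p0 org [-0.04502106  0.06182903]
[0.48616588 0.02392787]
t 22.6 pos [ 0.5288 -0.1912  0.1773] yaw -76.3 gap 0.992 F [-0.6 -0.1  0. ] delta tool [ 0.1575  0.0097 -0.219 ] turn -0.005
tilt [-0.001   0.0006  0.    ]
```

```bash
python3 -m crank '[[0.085,0,0.001,-0.025,0],[0.085,0,0.001,-0.025,0],[0.085,0,0.001,-0.025,0],[0.085,0,0.001,-0.025,0],[0.085,0,0.001,-0.025,0]]'|grep -E 'pos|force'
python3 -m crank '[[0.085,0,0.001,-0.025,0],[0.085,0,0.001,-0.025,0],[0.085,0.01,0.001,-0.022,0],[0.085,0.03,0.001,-0.013,0],[0.085,0.03,0,0,0]]'|grep -E 'pos|force'
python3 -m crank '[[0.085,0.03,0,0,0],[0.085,0.02,0,0,0],[0.085,0.01,0,0,0],[0.085,0,0,0,0]]'|grep -E 'pos|force'
python3 - <<'E'
from brush import *
to(.4862,.0239,.02,-76)
for n in('top','side','wrist'):cv2.imwrite(f'pics/{n}18.png',take(n)['image'])
E
```

```text
tcp_pos: [0.5031, -0.068, 0.1774]
force: [0.6, 0.5, 0.0]
tcp_pos: [0.4866, 0.0161, 0.1075]
force: [0.2, -0.6, -0.8]
tcp_pos: [0.4862, 0.0145, 0.0466]
force: [-0.7, -0.7, 0.9]
t 24.0 pos [0.4862 0.0145 0.0466] yaw -75.99 gap 0.998 F [-0.7 -0.7  0.9] delta tool [ 0.0266  0.0023 -0.0091] turn 0.000
tilt [-0.003   0.0006  0.    ]
```

View pics/wrist18.png

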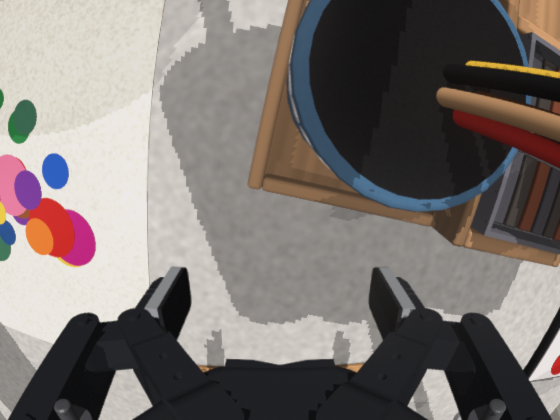

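View pics/side18.png

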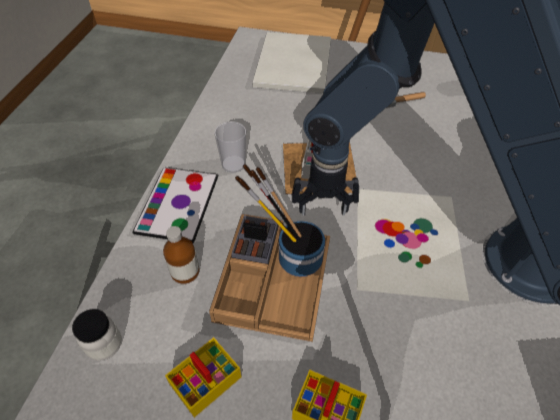

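```bash
python3 -m crank '[[0.085,0.013,0.002,-0.002,0],[0.085,0.01,0,-0.003,0],[0.085,0.003,0,-0.004,0],[0.085,0,0,-0.006,0],[0.085,0,0,-0.006,0]]'|grep -E 'pos|force'
python3 -m crank '[[0.085,0,0,-0.004,0],[0.085,0,0,-0.004,0],[0.085,0,0.0013,-0.0059,0],[0.085,0,0.0013,-0.0059,0],[0.085,0,0.0013,-0.0059,0]]'|grep -E 'pos|force'
python3 -m crank '[[0.085,0,0.0013,-0.0059,0],[0.085,0,0.0013,-0.0059,0],[0.085,0,0.0013,-0.0059,0],[0.085,0,0,0,0]]'|grep -E 'pos|force'
python3 - <<'E'
from brush import *
to(.4862,.0239,.02,-76)
for n in('top','side'):cv2.imwrite(f'pics/{n}19.png',take(n)['image'])
rep(0)
E
```

```text
tcp_pos: [0.4836, 0.0359, 0.0215]
force: [0.5, -0.1, -0.3]
tcp_pos: [0.4841, 0.0609, 0.0223]
force: [3.0, -3.5, 1.1]
tcp_pos: [0.4807, 0.08, 0.0217]
force: [1.4, -3.2, -0.1]
t 25.55 pos [0.4807 0.08   0.0217] yaw -75.92 gap 0.995 F [ 1.4 -3.2 -0.1] delta tool [ 0.0017 -0.0083  0.0558] turn 0.001
tilt [-0.0007  0.0001  0.    ]
pot top n 881 x [-91.  -3.] y [-87.  25.]
top 150 118 x -12.0 35.0 y -31.0 5.0
top 175 126 x -0.0 55.0 y -30.0 10.0
top 200 188 x 12.0 77.0 y -31.0 14.0
top 225 225 x 24.0 90.0 y -30.0 18.0
top 250 146 x 36.0 82.0 y -29.0 20.0
side 150 133 x -13.0 36.0 y -24.0 9.0
side 175 146 x -1.0 62.0 y -24.0 13.0
side 200 186 x 13.0 81.0 y -23.0 17.0
side 225 258 x 24.0 90.0 y -26.0 22.0
side 250 134 x 36.0 81.0 y -25.0 22.0
```

View pics/top19.png

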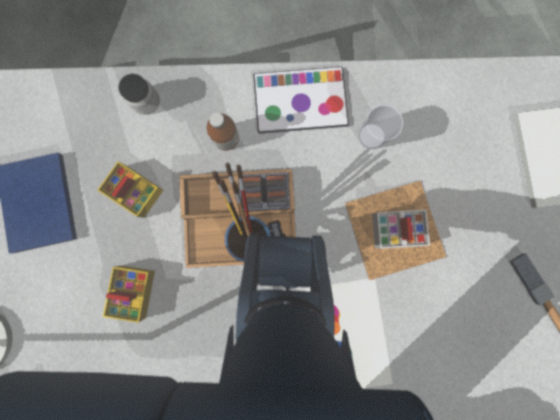

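View pics/side19.png

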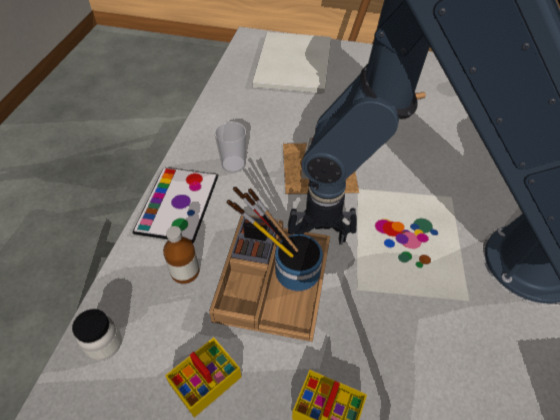

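```bash
python3 -m crank '[[0.085,0,0.0007,-0.006,0],[0.085,0,0.0007,-0.006,0],[0.085,0,0.0007,-0.006,0],[0.085,0,0.0007,-0.006,0],[0.085,0,0.0007,-0.006,0]]'|grep -E 'pos|force'
python3 -m crank '[[0.085,0,0.0007,-0.006,0],[0.085,0,0.0007,-0.006,0],[0.085,0,0.0007,-0.006,0],[0.085,0,0.0007,-0.006,0],[0.085,0,0,0,0]]'|grep -E 'pos|force'
python3 - <<'E'
from brush import *
to(.4862,.0239,.02,-76)
for n in('top','side'):cv2.imwrite(f'pics/{n}20.png',take(n)['image'])
rep(0)
s=load('top')
cv2.imwrite('pics/c20.png',cv2.resize(s['image'][155:275,170:310],None,fx=5,fy=5,interpolation=cv2.INTER_CUBIC))
E
```

```text
tcp_pos: [0.4772, 0.1095, 0.0218]
force: [2.4, -4.5, 0.3]
tcp_pos: [0.4731, 0.1339, 0.0216]
force: [1.8, -2.6, 0.1]
t 26.65 pos [0.4731 0.1339 0.0216] yaw -75.91 gap 0.999 F [ 1.8 -2.6  0.1] delta tool [ 0.0016 -0.0141  0.1099] turn 0.002
tilt [-0.0017  0.      0.    ]
pot top n 819 x [-75.  -1.] y [-38.  80.]
top 150 116 x -16.0 39.0 y 37.0 74.0
top 175 133 x -4.0 56.0 y 41.0 81.0
top 200 185 x 9.0 75.0 y 46.0 87.0
top 225 233 x 20.0 84.0 y 49.0 96.0
top 250 153 x 32.0 80.0 y 53.0 100.0
side 150 129 x -15.0 30.0 y 44.0 78.0
side 175 136 x -2.0 56.0 y 48.0 86.0
side 200 178 x 9.0 75.0 y 50.0 94.0
side 225 280 x 20.0 85.0 y 53.0 101.0
side 250 149 x 31.0 81.0 y 55.0 103.0
```

View pics/c20.png

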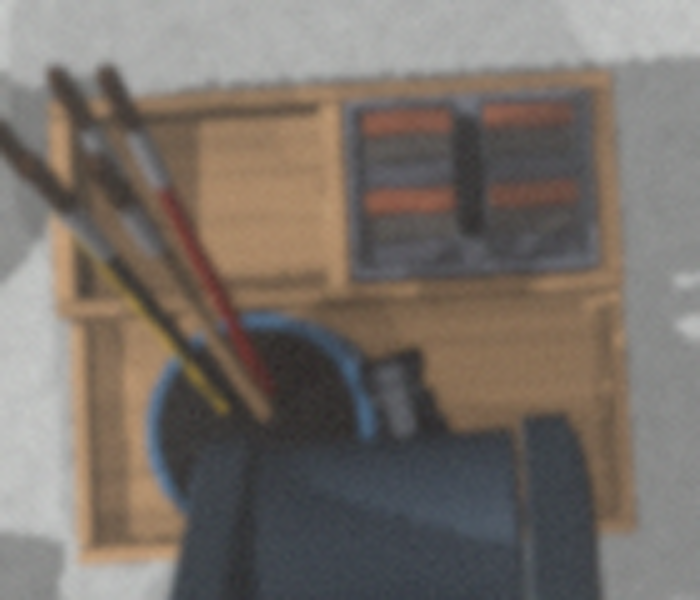

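```bash
python3 -m crank '[[0.085,0,0.0013,-0.006,0],[0.085,0,0.0013,-0.006,0],[0.085,0,0.0013,-0.006,0],[0.085,0,0.001,-0.005,0],[0.085,0,0,0,0]]'|grep -E 'pos|force'
python3 - <<'E'
from brush import *
to(.4862,.0239,.02,-76)
for n in('top','side'):cv2.imwrite(f'pics/{n}21.png',take(n)['image'])
s=load('top')
cv2.imwrite('pics/c21.png',cv2.resize(s['image'][155:275,170:310],None,fx=5,fy=5,interpolation=cv2.INTER_CUBIC))
E
```

```text
tcp_pos: [0.4733, 0.1575, 0.0217]
force: [0.8, -1.7, -1.1]
t 27.25 pos [0.4733 0.1575 0.0217] yaw -75.91 gap 0.998 F [ 0.8 -1.7 -1.1] delta tool [ 0.0017 -0.02    0.1327] turn 0.002
tilt [0.0003 0.0001 0.    ]
```

View pics/c21.png

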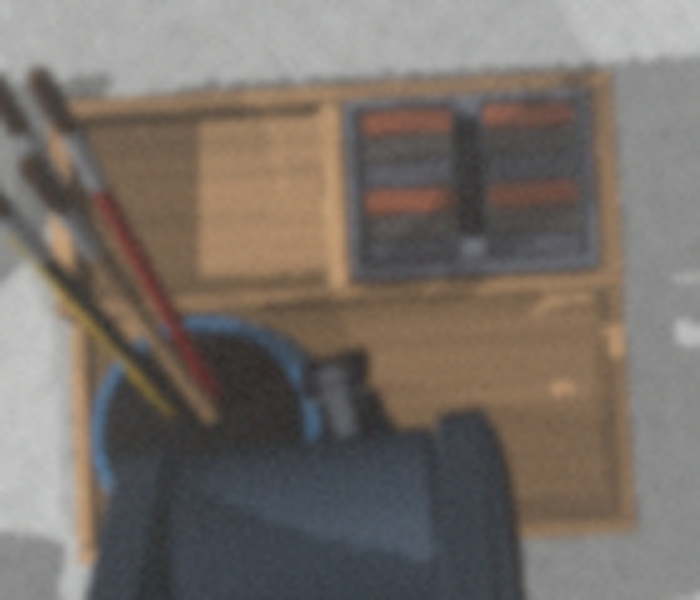

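```bash
python3 -m crank '[[0.085,0,0.0005,-0.002,0],[0.085,0,0.0005,-0.002,0],[0.085,0,0,0,0],[0.085,0,0,0.005,0],[0.085,0,0,0.01,0]]'|grep -E 'pos|force'
python3 -m crank '[[0.085,0,0,0.015,0],[0.085,0,0,0.015,0],[0.085,0,0,0.02,0],[0.085,-0.02,0,0.02,0],[0.085,-0.03,0,0,0]]'|grep -E 'pos|force'
python3 -m crank '[[0.085,-0.03,0,0.01,0],[0.085,-0.03,0,0.02,0],[0.085,-0.03,0,0.03,0],[0.085,-0.03,0,0.02,0],[0.085,0,0,0,0]]'|grep -E 'pos|force'
python3 - <<'E'
from brush import *
for n in('top','side'):cv2.imwrite(f'pics/{n}22.png',take(n)['image'])
s=load('top')
cv2.imwrite('pics/c22.png',cv2.resize(s['image'][155:275,170:310],None,fx=5,fy=5,interpolation=cv2.INTER_CUBIC))
E
```

```text
tcp_pos: [0.4766, 0.1464, 0.0217]
force: [-0.1, 0.1, -0.3]
tcp_pos: [0.4939, 0.0758, 0.071]
force: [-0.7, 0.2, 0.1]
tcp_pos: [0.5171, -0.0027, 0.1958]
force: [0.7, 0.3, -0.3]
```

View pics/c22.png

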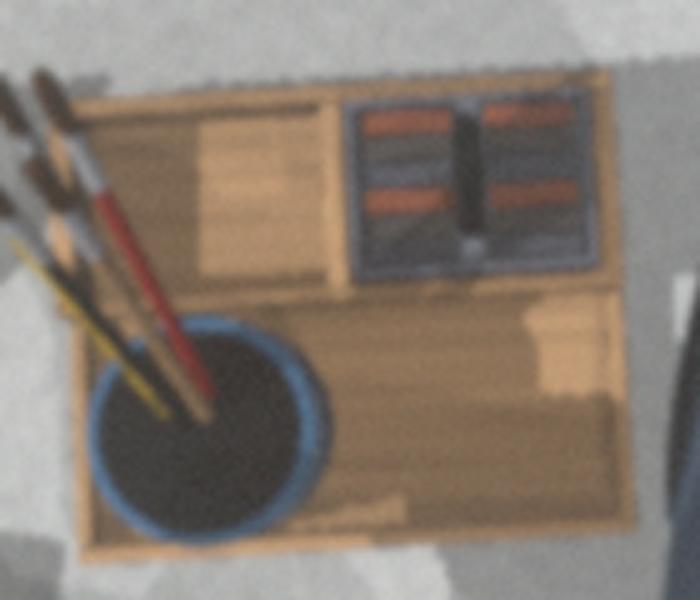

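View pics/side22.png

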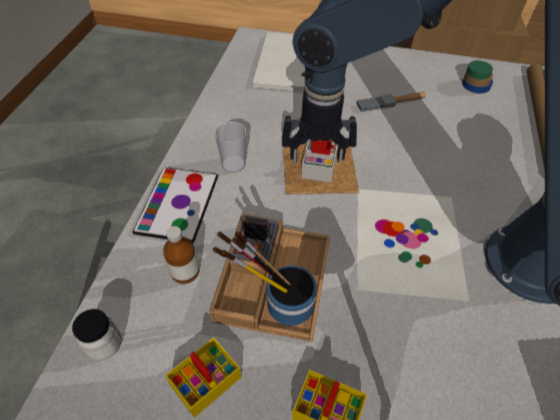

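View pics/top22.png

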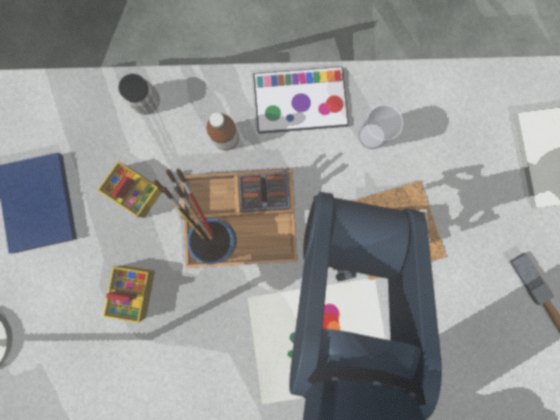

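```bash
python3 -c "
from h import *
s=load('top');p0=onz(s,170+193/5-.4,155+425/5-.4,.083);p=onz(s,170+199/5-.4,155+430/5-.4,.083);print(np.linalg.norm(p-p0)*1000)
print(manip.sign_off())"
```

```text
3.3731412216194183
the job is handed in; nothing more can be done
None
```

The job is done and handed in at about 29 s of the 72 s allowed; no verdict was reported. The paint pans stand on the cork mat and the pot is back in front of the empty cell.

**What I did:**
- I slid the pot about 122 mm along the trough with low pushes.
- I lifted the paint pans straight up by the red grip and carried them over the brushes.
- I set the pans down near the middle of the mat, releasing only once the mat carried them.
- I slid the pot back and withdrew the arm.

**Last checks:**
- **Pot:** in the top view it stands upright about 3 mm from where it started, within the 18 mm allowed.
- **Pans:** the gripper let go about 1 mm from the measured mat centre. Later pictures show them level and centred. I did not re-measure their final position, and the arm hid them in the last top view.
- **Bystanders:** the other insert, cup and bottle look unmoved in the pictures; I did not measure them.
- **Robot:** the arm was clear of everything, and the contact forces I read stayed under about 6 N.

**What went differently:** the first push, with the fingers shut, turned the pot about 17° on its axis. I switched to pushing with one open finger, which straightened it. The return push turned it again, so the pot ends about 20° round from its starting angle and the brushes lean slightly to the left.

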